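# Seat a rubber-covered roller in the vee cradle and clamp it

### The job

Get the rubber-covered roller ready for its hardness test: with light pushes, never gripping or lifting it, roll it off the shelf into the vee cradle, let it settle there, and slide it along the vee until its shaft end is home against the end stop. Only then push the hold-down arm down by its red cap until the white pad grips the roller firmly, and let go; press with feeling, about 12 N on the stop and under the pad, never more than 18 N. Leave the cup, the hardness gauge and the knife where they are.

Things in the scene. Friction and masses are not known exactly. Their poses are not given: they have to be found in the camera images.
- cradle: Fixed roller cradle on a grey base plate, 235 x 210 x 12 mm. Origin: on the table under the middle of the vee; z up, x across the vee from the roll-on shelf towards the post, y along the vee towards the end stop. Its steel block has a 90-degree vee 120 mm long (y -60 to 60), mouth 48 mm wide (x -24 to 24), bottom line at height 26 mm, top at height 50 mm.
- shelf_mid (a point): Middle of the top of the aluminium roll-on shelf, 85 mm before the vee's centre line (cradle x -85, y -15), axes as the cradle's. The shelf is flat, 50 mm high, flush with the vee block, and spans cradle x -136 to -40 and y -90 to 60, with a lip 4 mm high along its outer edge.
- post_top (a point): Top of the hold-down's steel post, 20 mm across, at cradle x 62, y 0, height 172 mm. Axes as the cradle's.
- vee_seat (a point): Point on the roller's axis when it lies settled in the vee: cradle x 0, y 0, height 54.3 mm, straight under the pad; axes as the cradle's. Where the roller's middle ends along y is set by the end stop.
- end_stop: Adjustable dark steel end stop plate, locked across the +y end of the vee, 44 mm wide, 8 mm thick, 76 mm high. Origin: at table height under the middle of the face that meets the shaft end; that face looks to the cradle's -y and lies 66 to 80 mm from vee_seat. Axes as the cradle's. Home, the roller's middle is 70 mm from this face.
- roller: Loose 0.6 kg roller: black rubber cover 40 mm across, 110 mm long, on a steel shaft 14 mm across that sticks out 15 mm at each end (140 mm overall). Origin: its middle; y along its axis, x and z turn as it rolls. Starts on the shelf (axis 70 mm high), a little askew, 10 to 44 mm from the stop. Rolls best pushed below mid-height; pushed high it binds. Sliding it along the vee takes 4 to 9 N.
- press_cap (a point): Middle of the top of the red press cap (22 mm across) on the hold-down arm, 46 mm above the pad's underside; with the pad on the seated roller it is about 120 mm above the table. Axes as the cradle's. The arm is 20 mm wide, ends 11 mm past the cap's middle on the shelf side, and runs to a 34 mm wide collar on the post.
- hold_down: Blue hold-down arm that slides straight down a post; origin: middle of the underside of its round white pad (22 mm across), straight above vee_seat, axes as the cradle's. Starts with the pad 105 to 120 mm above the table; a friction collar keeps it where it is left. About 6 N on the cap moves it down; what is pressed beyond that goes into the pad, which keeps it (14 N at most) after letting go.
- cup: Blue plastic cup, 72 mm across, 60 mm high, bystander. Origin: middle of its underside.
- hardness_gauge: Black hand-held hardness gauge lying on its back, 98 mm long, 56 mm wide, 21 mm high, white dial, bystander. Origin: under the middle of its dial.
- knife: Yellow cutter knife, 138 x 22 x 14 mm, bystander. Origin: middle of its underside.

How it is judged:
By the outcome, as a careful person would: the job done as asked, in the order asked, and still so for the second after the job is handed in, with the robot touching nothing.
It also fails if it takes over 70 s, if anything falls off the work surface, if the arm or the gripper's body presses on something with over 40 N, if the wrist force passes 120 N, or if a joint passes its speed limit or range.

### The arm

A 7-joint arm with a two-finger parallel gripper is mounted at the origin on the work surface. World frame = base frame: x ahead of the robot, y to its left, z up, the work surface at z = 0. Lengths are in m, angles in rad, forces in N, time in s.
With the tool pointing down it reaches from about 0.35 to 0.9 m from the base axis. Payload 8.1 kg.
Tool frame: the origin (TCP) lies on the centre line of the jaws, within the pads' length; the fingertips stand 17 mm ahead of it and the grasp point (between the pads) lies 2 mm behind it; z points along the fingers, y is the direction in which the jaws open and shut (so a half turn about z gives the same grasp; the last joint's range is limited). The gripper opens to 92 mm and grips with 3 to 60 N. Pads are 19 mm wide; open, the fingers measure 130 mm over their backs; the gripper's body (75 mm by 190 mm) begins 47 mm behind the grasp point.
Start: joints at [1.029, 0.434, 0.025, 1.573, -0.012, 1.134, -0.075], TCP at [0.266, -0.566, 0.205] pointing down, gripper open.
Joint ranges: [-2.62, 2.62], [-0.44, 2.09], [-1.27, 1.32], [0.08, 2.57], [-1.32, 4.46], [0.12, 2], [-2.74, 2.74]. Speed limits (rad/s): [2.22, 2.22, 3.01, 3.01, 3.14, 3.14, 3.14].

### API

Orientations are given as a rotation vector (axis times angle).
In Python, from cell import arm, imaging, job gives the robot as it stands.
- The arm moves only by the tool jog_arm, never from a script. Its argument "moves" is a list of rows, each an object with "fingers": the closure, from -1 (fully open) to 1 (shut); "xyz": the shift along the tool's x, y, z in cm, a list of three; "angular": the turn, a rotation vector about the tool's x, y, z in rad, a list of three. In form: [{"fingers": fingers, "xyz": [dx, dy, dz], "angular": [ax, ay, az]}, ...]. A call has 1 to 12 rows; each row is the pose to reach, as a shift and turn from the pose commanded when the call began, along the tool's axes at that moment; what a row does not reach only later rows make up. A row lasts 1/8 s, in which the tool goes at most 62.5 mm and 10.7 degrees, less where a joint would pass 70% of its speed; a pose out of reach is approached as far as the arm can. A call with a gripper value outside its range is refused whole. The fingers move at their own pace and stop on an object; "grip_force" is the grip in N (left out, the last holds). Time passes only in rows, so rows that repeat a pose let the fingers close. It gives the time, the measured TCP pose, the force and the opening at its end, in the units of the state.
- arm.observe(): the state, without advancing time (a new reading comes with each control period).
- imaging.get_image(name): name is "scene" or "top" or "wrist"; returns the picture (384x512x3 uint8, red, green, blue); there is no depth.
- imaging.camera_params(name): a dict with "fx", "fy", "cx", "cy" (pixels), "rvec" (rotation vector, rad) and "tvec" (3), from world to camera coordinates, as OpenCV has them; the wrist camera has in their place "hand_eye" (4x4, takes a point from camera to tool coordinates, whose origin is the TCP and whose axes are the flange's). Camera axes: x right, y down, z forward; pixel columns grow to the right and rows downward; lengths in m; the calibration is good to about 2 mm. A picture is of the moment at which its call begins: read the wrist's pose just before it. camera_params takes no time and is no camera call.
- job.sign_off(): hands the job in, once; it reports no verdict.
The state is a dict: "clock": time; "joints": joint angles; "dq": joint speeds; "joint_efforts": joint torques, N m; "position": TCP position; "ee_rot": TCP orientation; "force": force on the tool from outside, world axes, zero at the start; "ft_torque": the same for the moment, N m; "width": opening from 0.0 (shut) to 1.0 (fully open).
Only numpy, scipy, OpenCV 4.12 (cv2) and the standard library are available. Lean on these libraries where they do the work, as an engineer would, in place of code of your own. Each camera call takes 0.05 s, during which the arm holds its last target. There are 200 camera calls.

## Working session

There is one attempt and no reset: what is moved stays moved. The work goes in short steps, Python scripts to look and compute and a tool call to move; the robot and the scene stay as the last step left them, time stands still between calls to the robot, and variables do not carry over. Pictures are saved under pics/ and viewed, about 8 in all and at most 12, crops included, and the job is handed in when it is done.

Besides the shell and the picture viewer there is one more tool, called after "Emit:" as a command line: name --argument value ..., lists and objects as JSON in quotes. jog_arm: Moves the arm, as the interface text tells. Its arguments: {"type":"object","properties":{"moves":{"type":"array"},"grip_force":{"type":"number"}},"required":["moves"]}

```bash
ls; mkdir -p pics; python3 - <<'E'
from cell import arm, imaging, job
import cv2, json
print(arm.observe())
for n in ["scene","top"]:
    im=imaging.get_image(n); cv2.imwrite(f"pics/{n}0.png",im[:,:,::-1]); p=imaging.camera_params(n); print(n,p)
print(imaging.camera_params("wrist"))
E
```

```text
pics
{'clock': 0.0, 'joints': array([ 1.02941275,  0.43517518,  0.02494883,  1.57409484, -0.01159867,
        1.13399439, -0.07510752]), 'dq': array([ 2.80304949e-04, -7.55172151e-05,  1.94295569e-04, -2.02395315e-04,
       -8.16725058e-04, -6.85573130e-04, -7.56707335e-04]), 'joint_efforts': array([-2.31643471e-04, -6.67853236e+01,  9.84905362e-01, -3.14461327e+01,
       -6.04771357e-02,  4.31068288e-02,  1.53213959e-04]), 'position': array([ 0.26525201, -0.56532229,  0.20427528]), 'ee_rot': array([-3.06488536e+00, -6.83322615e-01,  7.17782429e-04]), 'force': array([ 0.60577093, -0.50114119, -0.3106815 ]), 'ft_torque': array([ 0.00393717,  0.02052895, -0.01554043]), 'width': 1.0009353872089122}
scene {'fx': 450.59648184840836, 'fy': 450.59648184840836, 'cx': 251.99553432821682, 'cy': 184.96595095620526, 'rvec': array([ 1.028938  ,  2.41072258, -1.04924785]), 'tvec': array([ 0.42706214, -0.21163799,  1.44926025])}
top {'fx': 390.86159599089683, 'fy': 390.86159599089683, 'cx': 249.49357076493015, 'cy': 191.59117976398568, 'rvec': array([ 2.14898362, -2.1650232 ,  0.07759608]), 'tvec': array([0.04914637, 0.63871161, 1.02315387])}
{'fx': 279.8102434614734, 'fy': 279.8102434614734, 'cx': 256.9770528402302, 'cy': 192.04846949459682, 'hand_eye': array([[-2.81446567e-04, -9.69027621e-01, -2.46952202e-01,
         6.52842397e-02],
       [ 9.99999960e-01, -2.73612996e-04, -6.60370921e-05,
         1.08961455e-03],
       [-3.57756557e-06, -2.46952211e-01,  9.69027660e-01,
        -1.79684295e-01],
       [ 0.00000000e+00,  0.00000000e+00,  0.00000000e+00,
         1.00000000e+00]])}
```

View pics/scene0.png

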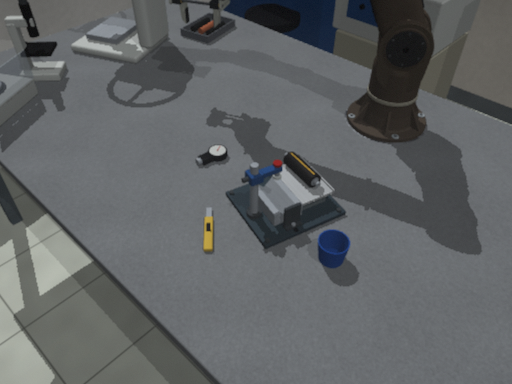

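View pics/top0.png

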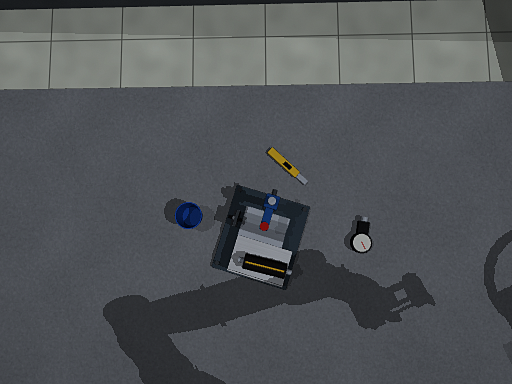

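The scene view shows the cradle near (285,200), with the cup, gauge and knife clear of it. In the top view the cradle is near (260,235), the roller near (266,265), the red cap near (264,226) and the post near (271,201). I'll zoom in to measure.

```bash
cat > h.py <<'E'
import numpy as np, cv2
from scipy.spatial.transform import Rotation as R
from cell import arm, imaging, job
def cam(n):
    p=imaging.camera_params(n); K=np.array([[p['fx'],0,p['cx']],[0,p['fy'],p['cy']],[0,0,1]])
    if n=='wrist':
        s=arm.observe(); T=np.eye(4); T[:3,:3]=R.from_rotvec(s['ee_rot']).as_matrix(); T[:3,3]=s['position']
        M=np.linalg.inv(T@p['hand_eye']); return K,cv2.Rodrigues(M[:3,:3])[0],M[:3,3]
    return K,np.array(p['rvec']),np.array(p['tvec'])
def proj(P,c): return cv2.projectPoints(np.atleast_2d(np.float64(P)),c[1],c[2],c[0],None)[0][:,0]
def back(uv,z,c):
    Rm=cv2.Rodrigues(c[1])[0]; o=-Rm.T@c[2]; d=Rm.T@np.linalg.inv(c[0])@np.array([*uv,1.]); return o+d*(z-o[2])/d[2]
def crop(im,x0,y0,w,h,s): return cv2.resize(im[y0:y0+h,x0:x0+w,::-1],None,fx=s,fy=s,interpolation=cv2.INTER_CUBIC)
E
python3 - <<'E'
from h import *
a=crop(cv2.imread('pics/top0.png')[:,:,::-1],205,175,115,120,5); cv2.imwrite('pics/topc.png',a)
c=cam('top')
for n,uv,z in [('post',(271,201),.172),('cap',(264,226),.16),('roller',(266,265),.09),('cup',(189,215),.06),('plate a',(237,183),.012),('b',(310,207),.012),('c',(286,289),.012),('d',(211,266),.012)]: print(n,back(uv,z,c).round(3))
E
```

```text
post [ 0.603 -0.009  0.172]
cap [0.545 0.007 0.16 ]
roller [0.448 0.003 0.09 ]
cup [0.576 0.203 0.06 ]
plate a [0.665 0.079 0.012]
b [ 0.597 -0.12   0.012]
c [ 0.378 -0.051  0.012]
d [0.439 0.151 0.012]
```

View pics/topc.png

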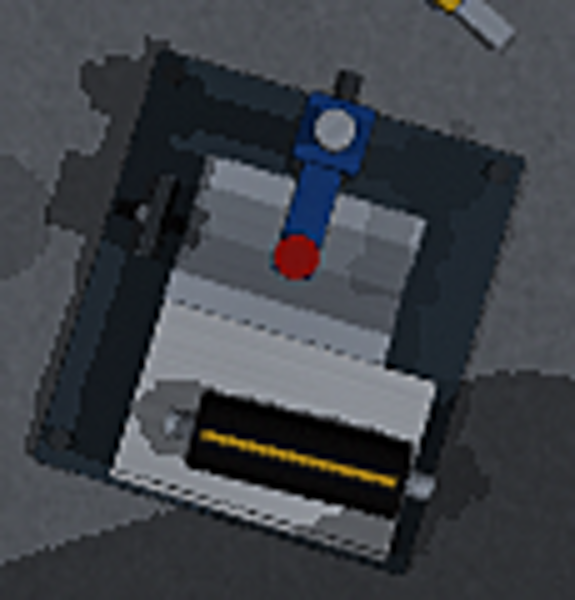

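The crop clearly shows the shelf corners, post top, cap and stop plate. I'll fit the cradle pose to these points.

```bash
cat > fit.py <<'E'
from h import *
from scipy.optimize import least_squares
c=cam('top')
obs=np.array([[335,129],[112,472],[387,560],[434,382],[172,300],[387,363],[297,257]]) 
uv=np.array([205,175])+(obs+.5)/5-.5
def W(p,L): 
    L=np.atleast_2d(L); r=R.from_euler('z',p[2]).as_matrix(); return L@r.T+[p[0],p[1],0]
def f(p):
    L=np.array([[62,0,172],[-136,60,54],[-136,-90,54],[-40,-90,50],[-40,60,50],[-40,-60,50],[0,0,p[3]*1000]])/1000
    return (proj(W(p,L),c)-uv).ravel()
s=least_squares(f,[.54,0,-.26,.158],loss='soft_l1'); 
if __name__=='__main__':
    print(s.x.round(4)); print(s.fun.reshape(-1,2).round(2))
    r=R.from_euler('z',s.x[2]).as_matrix()
    q=lambda p,z: ((back(np.array([205,175])+(np.array(p)+.5)/5-.5,z,c)-[s.x[0],s.x[1],0])@r).round(4)
    print('roller ends', q((172,425),.07),q((422,486),.07),'rubber', q((203,434),.09),q((397,484),.09))
    print('stop', q((155,215),.076),q((178,180),.076))
    for n,p,z in (('cup',(189,215),.06),('gauge',(362,240),.02),('knife',(288,165),.014)): print(n,back(p,z,c).round(3))
E
python3 fit.py
```

```text
[ 0.5459  0.0065 -0.3013  0.0661]
[[ 0.43 -0.47]
 [-0.24  0.58]
 [ 0.24  0.33]
 [ 1.19 -0.14]
 [-1.31 -0.58]
 [-0.46  0.27]
 [-0.01 -0.01]]
roller ends [-0.1008  0.0366  0.07  ] [-0.0928 -0.0942  0.07  ] rubber [-0.0988  0.0198  0.09  ] [-0.094  -0.0801  0.09  ]
stop [-0.0008  0.0761  0.076 ] [0.0199 0.0701 0.076 ]
cup [0.576 0.203 0.06 ]
gauge [ 0.507 -0.256  0.02 ]
knife [ 0.714 -0.062  0.014]
```

```bash
cat >> h.py <<'E'
import json,os
CR=json.load(open('cr.json')) if os.path.exists('cr.json') else [.5459,.0065,-.3013]
def toW(L): L=np.array(L,float); return R.from_euler('z',CR[2]).apply(L)+[CR[0],CR[1],0]
def toL(P): return R.from_euler('z',CR[2]).inv().apply(np.array(P)-[CR[0],CR[1],0])
def target(L,xdir,tilt=None):
    "L: TCP in cradle coords; xdir: tool x in cradle; tilt: rotvec in cradle frame applied after"
    x=np.array(xdir,float); z=np.array([0,0,-1.]); y=np.cross(z,x); m=np.stack([x,y,z],1)
    Rm=R.from_euler('z',CR[2])*(R.from_rotvec(tilt) if tilt is not None else R.identity())*R.from_matrix(m)
    return toW(L),Rm
def rel(L,xdir,tilt=None):
    P,Rt=target(L,xdir,tilt); s=arm.observe(); R0=R.from_rotvec(s['ee_rot'])
    print('xyz cm',(R0.inv().apply(P-s['position'])*100).round(2),'ang',(R0.inv()*Rt).as_rotvec().round(4),'| world',P.round(3))
def st():
    s=arm.observe(); print('t',round(s['clock'],2),'L',(toL(s['position'])*1000).round(1),'F',R.from_euler('z',CR[2]).inv().apply(s['force']).round(1),'w',round(s['width'],2))
E
python3 -c "
from h import *
rel([-.03,-.11,.30],[0,1,0]);st()"
```

```text
xyz cm [ 40.06 -33.76  -9.52] ang [-1.400e-03 -5.000e-04 -8.307e-01] | world [ 0.485 -0.09   0.3  ]
t 0.1 L [ -98.3 -629.4  204.3] F [ 0.4 -0.1 -0.3] w 1.0
```

Emit:
jog_arm --moves '[{"fingers": -0.2, "xyz": [0, 0, -5], "angular": [0, 0, 0]}, {"fingers": -0.2, "xyz": [40.0, -33.8, -9.5], "angular": [0, 0, -0.83]}, {"fingers": -0.2, "xyz": [40.0, -33.8, -9.5], "angular": [0, 0, -0.83]}, {"fingers": -0.2, "xyz": [40.0, -33.8, -9.5], "angular": [0, 0, -0.83]}, {"fingers": -0.2, "xyz": [40.0, -33.8, -9.5], "angular": [0, 0, -0.83]}, {"fingers": -0.2, "xyz": [40.0, -33.8, -9.5], "angular": [0, 0, -0.83]}, {"fingers": -0.2, "xyz": [40.0, -33.8, -9.5], "angular": [0, 0, -0.83]}, {"fingers": -0.2, "xyz": [40.0, -33.8, -9.5], "angular": [0, 0, -0.83]}, {"fingers": -0.2, "xyz": [40.0, -33.8, -9.5], "angular": [0, 0, -0.83]}, {"fingers": -0.2, "xyz": [40.0, -33.8, -9.5], "angular": [0, 0, -0.83]}, {"fingers": -0.2, "xyz": [40.0, -33.8, -9.5], "angular": [0, 0, -0.83]}, {"fingers": -0.2, "xyz": [40.0, -33.8, -9.5], "angular": [0, 0, -0.83]}]'

```text
clock: 1.6
position: [0.4835, -0.091, 0.2996]
ee_rot: [-2.531, -1.861, 0.002]
force: [0.1, -0.2, -0.0]
width: 0.601
```

Emit:
jog_arm --moves '[{"fingers": -0.2, "xyz": [0, 0, 0], "angular": [0, 0, 0]}, {"fingers": -0.2, "xyz": [0, 0, 0], "angular": [0, 0, 0]}, {"fingers": -0.2, "xyz": [0, 0, 0], "angular": [0, 0, 0]}]'

```text
clock: 1.98
position: [0.4839, -0.0904, 0.3]
ee_rot: [2.531, 1.861, -0.0]
force: [0.4, -0.3, 0.7]
width: 0.598
```

```bash
python3 - <<'E'
from h import *
st()
c=cam('wrist'); im=imaging.get_image('wrist'); cv2.imwrite('pics/w1raw.png',im[:,:,::-1])
np.savez('w1.npz',K=c[0],r=c[1],t=c[2])
p=proj([toW(q) for q in ([-.136,-.09,.05],[-.136,.06,.05],[.062,0,.172],[.04,.07,.08])],c);print(p.round())
cv2.imwrite('pics/w1.png',cv2.resize(im[:,:,::-1],(800,600),interpolation=cv2.INTER_CUBIC))
E
```

```text
t 1.98 L [ -30.4 -110.9  300. ] F [ 0.5 -0.2  0.7] w 0.6
[[188. 150.]
 [181.  42.]
 [347.  74.]
 [312.  27.]]
```

View pics/w1.png

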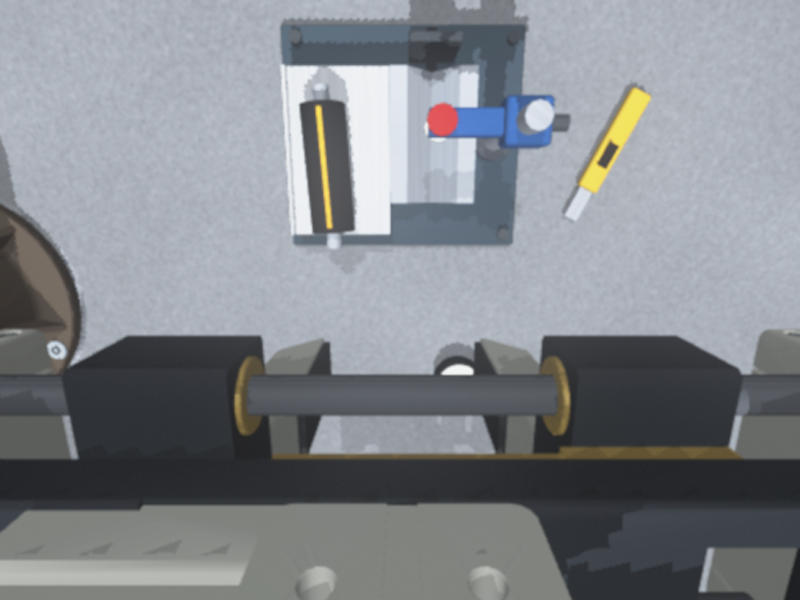

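The wrist view shows the whole cradle in the upper half: roller near (327,165), cap (443,120), post (540,115) and stop plate (435,50). I'll enlarge it for a subpixel fit.

```bash
python3 - <<'E'
from h import *
im=cv2.imread('pics/w1raw.png')
cv2.imwrite('pics/w1c.png',cv2.resize(im[5:160,175:370],None,fx=4,fy=4,interpolation=cv2.INTER_CUBIC)[:600,:800])
E
```

```text
(no output)
```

View pics/w1c.png

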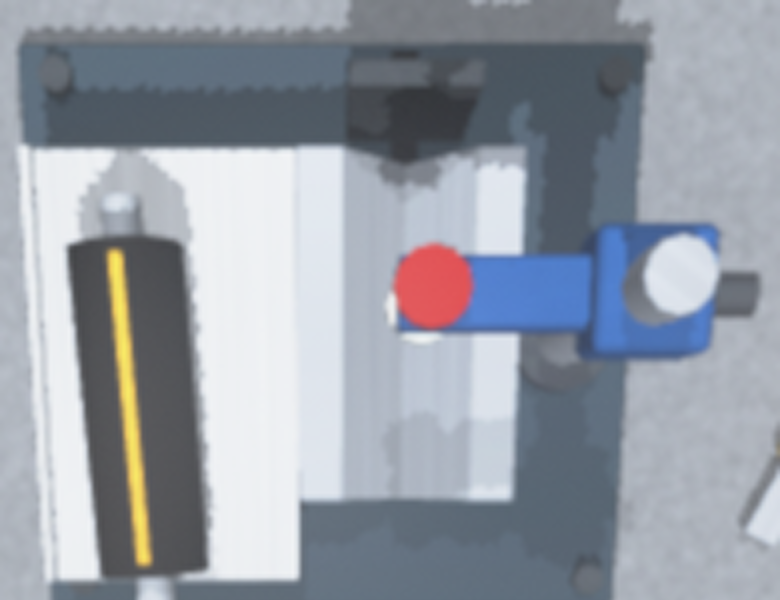

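```bash
cat > fit2.py <<'E'
from h import *
from scipy.optimize import least_squares
d=np.load('w1.npz'); c=(d['K'],d['r'],d['t'])
px=lambda p: np.array([175,5])+(np.array(p,float)+.5)/4-.5
o=[(-136,60,54,20,147),(-40,60,50,297,147),(-40,-90,50,300,580),(-136,-90,54,50,580),(-40,-60,50,300,499),(-24,60,50,344,147),(-24,-60,50,344,499),(24,60,50,476,147),(24,-60,50,471,499),(62,0,172,682,275),(0,0,0,433,287)]
o=np.array(o,float); uv=px(o[:,3:])
def f(p):
    L=o[:,:3]/1000; L=L.copy(); L[-1,2]=p[3]
    return (proj(R.from_euler('z',p[2]).apply(L)+[p[0],p[1],0],c)-uv).ravel()
s=least_squares(f,[.546,.0065,-.3,.158],loss='soft_l1'); print(s.x.round(4)); print(s.fun.reshape(-1,2).round(2).tolist())
json.dump(list(s.x[:3]),open('cr.json','w')); import h; h.CR=list(s.x[:3])
q=lambda p,z: (toL(back(px(p),z,c))*1000).round(1)
print('stop face top',q((348,87),.076),q((480,87),.076),'back',q((350,58),.076),q((480,58),.076))
# roller: model rubber/shaft points; stripe line at whatever angle; ends of rubber centre at top
print('rubber top ends',q((122,238),.09),q((156,574),.09),'sides z70',q((68,250),.07),q((184,250),.07),q((101,568),.07),q((207,560),.07),'shaft end',q((119,197),.075))
E
python3 fit2.py; python3 -c "
from h import *
st()"
```

```text
[ 0.5449  0.0078 -0.3     0.1495]
[[-0.48, -0.49], [-0.09, 0.06], [0.19, 0.13], [-0.84, 0.6], [0.0, 0.24], [-0.36, 0.02], [-0.33, 0.21], [1.09, -0.11], [-0.06, 0.1], [0.51, -0.45], [0.21, 0.12]]
stop face top [-22.5  71.1  76. ] [20.2 71.  76. ] back [-21.9  79.5  76. ] [19.9 79.4 76. ]
rubber top ends [-95.4  23.7  90. ] [-89.  -83.6  90. ] sides z70 [-117.4   23.6   70. ] [-78.   23.5  70. ] [-111.9  -83.3   70. ] [-73.4 -80.5  70. ] shaft end [-98.4  39.   75. ]
t 2.02 L [ -29.3 -111.7  300. ] F [-0.2 -0.   0.3] w 0.6
```

```bash
python3 -c "
from h import *
print(arm.observe()['joints'].round(2))
rel([-.145,-.03,.20],[-1,0,0],[0,-.35,0]);st()"
```

```text
[ 0.44  0.18 -0.43  1.71  0.08  1.27 -0.31]
xyz cm [  8.14 -11.6   10.  ] ang [-0.2752 -0.2742 -1.556 ] | world [0.398 0.022 0.2  ]
t 2.02 L [ -29.3 -111.7  300. ] F [-0.2 -0.   0.3] w 0.6
```

Emit:
jog_arm --moves '[{"fingers": -0.2, "xyz": [8.1, -11.6, 4], "angular": [-0.275, -0.274, -1.556]}, {"fingers": -0.2, "xyz": [8.1, -11.6, 4], "angular": [-0.275, -0.274, -1.556]}, {"fingers": -0.2, "xyz": [8.1, -11.6, 10], "angular": [-0.275, -0.274, -1.556]}, {"fingers": -0.2, "xyz": [8.1, -11.6, 10], "angular": [-0.275, -0.274, -1.556]}, {"fingers": -0.2, "xyz": [8.1, -11.6, 10], "angular": [-0.275, -0.274, -1.556]}, {"fingers": -0.2, "xyz": [8.1, -11.6, 10], "angular": [-0.275, -0.274, -1.556]}, {"fingers": -0.2, "xyz": [8.1, -11.6, 10], "angular": [-0.275, -0.274, -1.556]}, {"fingers": -0.2, "xyz": [8.1, -11.6, 10], "angular": [-0.275, -0.274, -1.556]}, {"fingers": -0.2, "xyz": [8.1, -11.6, 10], "angular": [-0.275, -0.274, -1.556]}, {"fingers": -0.2, "xyz": [8.1, -11.6, 10], "angular": [-0.275, -0.274, -1.556]}, {"fingers": -0.2, "xyz": [8.1, -11.6, 10], "angular": [-0.275, -0.274, -1.556]}, {"fingers": -0.2, "xyz": [8.1, -11.6, 10], "angular": [-0.275, -0.274, -1.556]}]'

```text
clock: 3.52
position: [0.3977, 0.0221, 0.2001]
ee_rot: [0.419, 2.763, -0.073]
force: [0.3, 0.1, -0.7]
width: 0.601
```

```bash
python3 -c "
from h import *
print(arm.observe()['joints'].round(2));st()
rel([-.145,-.03,.20],[-1,0,0],[0,-.35,0])
rel([-.145,-.03,.077],[-1,0,0],[0,-.35,0]);rel([-.138,-.03,.077],[-1,0,0],[0,-.35,0])"
```

```text
[ 0.28 -0.1  -0.61  2.3   0.25  0.65  0.75]
t 3.52 L [-144.9  -29.8  200.1] F [ 0.2  0.2 -0.7] w 0.6
xyz cm [ 0.01 -0.02  0.01] ang [ 0.0005 -0.0005 -0.0008] | world [0.398 0.022 0.2  ]
xyz cm [ 4.23 -0.02 11.56] ang [ 0.0005 -0.0005 -0.0008] | world [0.398 0.022 0.077]
xyz cm [ 3.57 -0.02 11.8 ] ang [ 0.0005 -0.0005 -0.0008] | world [0.404 0.02  0.077]
```

Emit:
jog_arm --moves '[{"fingers": -0.2, "xyz": [2.1, 0, 5.8], "angular": [0, 0, 0]}, {"fingers": -0.2, "xyz": [3.2, 0, 8.7], "angular": [0, 0, 0]}, {"fingers": -0.2, "xyz": [3.9, 0, 10.6], "angular": [0, 0, 0]}, {"fingers": -0.2, "xyz": [4.2, 0, 11.55], "angular": [0, 0, 0]}, {"fingers": -0.2, "xyz": [4.2, 0, 11.55], "angular": [0, 0, 0]}]'

```text
clock: 4.15
position: [0.3972, 0.0222, 0.0763]
ee_rot: [0.417, 2.766, -0.073]
force: [-0.3, 0.4, -0.8]
width: 0.601
```

```bash
python3 - <<'E'
from h import *
print(arm.observe()['joints'].round(2));st()
rel([-.135,-.03,.077],[-1,0,0],[0,-.35,0]);rel([-.125,-.03,.074],[-1,0,0],[0,-.35,0]);rel([-.060,-.03,.074],[-1,0,0],[0,-.35,0])
im=imaging.get_image('scene');cv2.imwrite('pics/s2.png',crop(im,190,100,170,150,4))
E
```

```text
[ 0.14  0.19 -0.61  2.49  0.99  0.41 -0.08]
t 4.15 L [-145.4  -29.9   76.3] F [-0.4  0.3 -0.8] w 0.6
xyz cm [-1.   -0.01  0.29] ang [ 0.0001 -0.0023  0.0008] | world [0.407 0.019 0.077]
xyz cm [-1.83 -0.01  0.91] ang [ 0.0001 -0.0023  0.0008] | world [0.417 0.016 0.074]
xyz cm [-7.95 -0.01  3.13] ang [ 0.0001 -0.0023  0.0008] | world [ 0.479 -0.003  0.074]
```

View pics/s2.png

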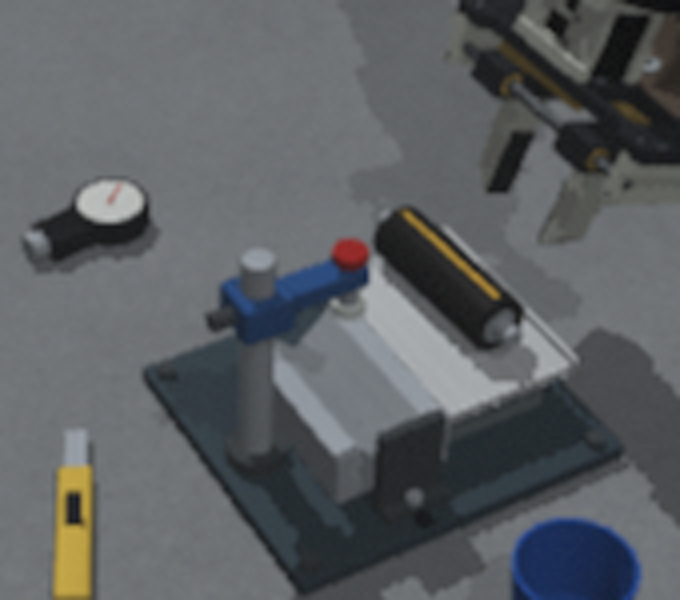

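The roller is undisturbed, with its stripe running (405,215)-(500,295), and the fingertips appear at about (490,190) and (560,240), behind the shelf. I'll check those against the projection.

```bash
python3 - <<'E'
from h import *
c=cam('scene'); s=arm.observe(); Rm=R.from_rotvec(s['ee_rot'])
for y in (-.037,.037):
  for x in (-.0095,.0095):
    P=s['position']+Rm.apply([x,y,.017]); print((toL(P)*1000).round(1), ((proj(P,c)[0]-[190,100])*4).round())
for n,L in (('shelf corner',[-.136,.06,.054]),('post',[.062,0,.172]),('cap',[0,0,.15]),('roller+y shaft end',[-.096,.04,.07]),('rear corner shelf',[-.136,-.09,.054])): print(n,((proj(toW(L),c)[0]-[190,100])*4).round())
E
```

```text
[-130.3  -66.8   64.2] [455. 234.]
[-148.1  -66.8   57.7] [476. 234.]
[-130.3    7.2   64.2] [519. 299.]
[-148.2    7.2   57.7] [541. 297.]
shelf corner [574. 357.]
post [253. 258.]
cap [345. 253.]
roller+y shaft end [506. 340.]
rear corner shelf [441. 224.]
```

The projection disagrees with the picture. The visible fingertips sit about 40 mm higher and shorter than the reported TCP implies. The wrist picture says the same, with the tips at tool z ≈ -24 mm instead of +17 mm. I'll probe gently downward over the lip before trusting either number.

Emit:
jog_arm --moves '[{"fingers": -0.2, "xyz": [0.1, 0, 0.28], "angular": [0, 0, 0]}, {"fingers": -0.2, "xyz": [0.12, 0, 0.33], "angular": [0, 0, 0]}, {"fingers": -0.2, "xyz": [0.14, 0, 0.38], "angular": [0, 0, 0]}, {"fingers": -0.2, "xyz": [0.16, 0, 0.43], "angular": [0, 0, 0]}]'

```text
clock: 4.7
position: [0.3976, 0.0219, 0.0727]
ee_rot: [0.417, 2.763, -0.073]
force: [0.3, -0.3, 0.2]
width: 0.6
```

```bash
python3 - <<'E'
from h import *
st()
c=cam('wrist');im=imaging.get_image('wrist');cv2.imwrite('pics/w2.png',cv2.resize(im[:,:,::-1],(800,600)))
for x in (-.0095,.0095):
  for y in (-.0275,.0275): 
    s=arm.observe();P=s['position']+R.from_rotvec(s['ee_rot']).apply([x,y,.017]); print((toL(P)*1e3).round(1),(proj(P,c)[0]*800/512).round())
E
```

```text
t 4.7 L [-144.9  -30.1   72.7] F [ 0.4 -0.2  0.2] w 0.6
[-130.2  -57.6   59.9] [347. 351.]
[-130.2   -2.6   59.9] [462. 351.]
[-148.   -57.6   53.4] [345. 313.]
[-148.1   -2.6   53.4] [463. 313.]
```

View pics/w2.png

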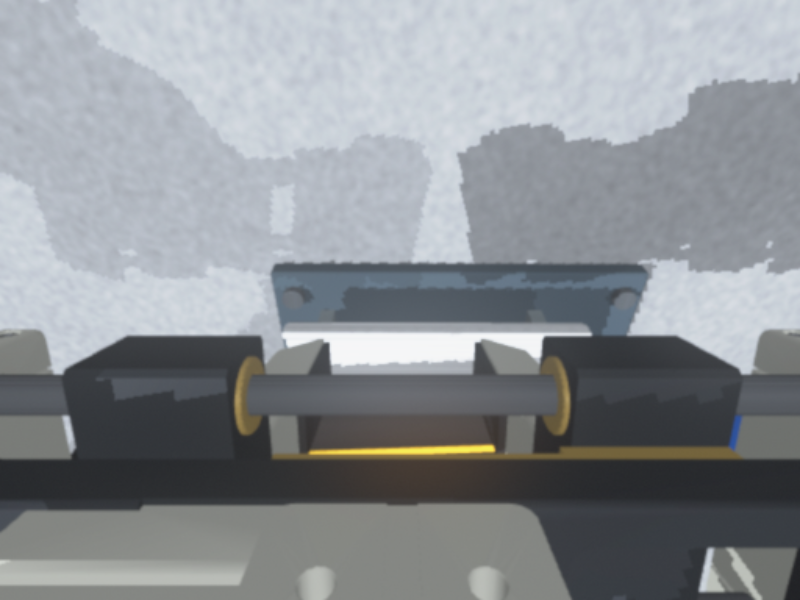

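The view shows the shelf lip at row 325, roller stripe at row 450, and the finger ends at (330,343) and (475,343) above it. No contact yet, so I'll continue the probe.

Emit:
jog_arm --moves '[{"fingers": -0.2, "xyz": [0.034, 0, 0.094], "angular": [0, 0, 0]}, {"fingers": -0.2, "xyz": [0.068, 0, 0.188], "angular": [0, 0, 0]}]'

```text
clock: 5.0
position: [0.3975, 0.0219, 0.0705]
ee_rot: [0.417, 2.764, -0.074]
force: [-0.4, -0.4, 0.1]
width: 0.597
```

Emit:
jog_arm --moves '[{"fingers": -0.2, "xyz": [0.034, 0, 0.094], "angular": [0, 0, 0]}, {"fingers": -0.2, "xyz": [0.068, 0, 0.188], "angular": [0, 0, 0]}]'

```text
clock: 5.25
position: [0.3975, 0.0219, 0.0684]
ee_rot: [0.417, 2.764, -0.073]
force: [-0.1, 0.8, -0.0]
width: 0.601
```

Emit:
jog_arm --moves '[{"fingers": -0.2, "xyz": [0.034, 0, 0.094], "angular": [0, 0, 0]}, {"fingers": -0.2, "xyz": [0.068, 0, 0.188], "angular": [0, 0, 0]}]'

```text
clock: 5.5
position: [0.3975, 0.0219, 0.0665]
ee_rot: [0.417, 2.764, -0.073]
force: [-0.4, -0.7, 0.2]
width: 0.598
```

Emit:
jog_arm --moves '[{"fingers": -0.2, "xyz": [0.034, 0, 0.094], "angular": [0, 0, 0]}, {"fingers": -0.2, "xyz": [0.068, 0, 0.188], "angular": [0, 0, 0]}]'

```text
clock: 5.75
position: [0.3975, 0.0219, 0.0645]
ee_rot: [0.417, 2.764, -0.073]
force: [0.1, -0.6, 0.2]
width: 0.599
```

Emit:
jog_arm --moves '[{"fingers": -0.2, "xyz": [0.034, 0, 0.094], "angular": [0, 0, 0]}, {"fingers": -0.2, "xyz": [0.068, 0, 0.188], "angular": [0, 0, 0]}, {"fingers": -0.2, "xyz": [0.102, 0, 0.282], "angular": [0, 0, 0]}]'

```text
clock: 6.12
position: [0.3975, 0.0219, 0.0615]
ee_rot: [0.417, 2.764, -0.074]
force: [-0.4, 0.1, 0.2]
width: 0.599
```

Emit:
jog_arm --moves '[{"fingers": -0.2, "xyz": [0.034, 0, 0.094], "angular": [0, 0, 0]}, {"fingers": -0.2, "xyz": [0.068, 0, 0.188], "angular": [0, 0, 0]}, {"fingers": -0.2, "xyz": [0.102, 0, 0.282], "angular": [0, 0, 0]}]'

```text
clock: 6.5
position: [0.3976, 0.0219, 0.0585]
ee_rot: [0.417, 2.764, -0.073]
force: [-0.0, -0.5, 0.2]
width: 0.603
```

Nothing touched at 14 mm below the nominal contact height. The fingertips really are about 41 mm short of the stated TCP offset, as both pictures show. I'll work with tip z ≈ -24 mm and pin it down by touching the lip.

Emit:
jog_arm --moves '[{"fingers": -0.2, "xyz": [-0.8, 0, 1.0], "angular": [0, 0, 0]}, {"fingers": -0.2, "xyz": [-1.6, 0, 2.0], "angular": [0, 0, 0]}, {"fingers": -0.2, "xyz": [-1.6, 0, 2.0], "angular": [0, 0, 0]}]'

```text
clock: 6.88
position: [0.4186, 0.0154, 0.0449]
ee_rot: [0.418, 2.764, -0.074]
force: [0.4, 0.6, -0.4]
width: 0.602
```

```bash
python3 - <<'E'
from h import *
st(); print(arm.observe()['joints'].round(2))
c=cam('scene'); im=imaging.get_image('scene'); s=arm.observe(); Rm=R.from_rotvec(s['ee_rot'])
big=crop(im,240,90,130,100,6)
for zt,col in ((-.024,(0,0,255)),(-.014,(0,255,0))):
  for y in (-.0465,-.0275,.0275,.0465):
    P=s['position']+Rm.apply([-.0095,y,zt]); u=(proj(P,c)[0]-[240,90]+.5)*6-.5; cv2.circle(big,tuple(int(v) for v in u.round()),2,col,-1)
cv2.imwrite('pics/s3.png',big)
E
```

```text
t 6.88 L [-122.9  -30.1   44.9] F [ 0.2  0.7 -0.4] w 0.6
[ 0.09  0.29 -0.54  2.49  1.28  0.39 -0.34]
```

View pics/s3.png

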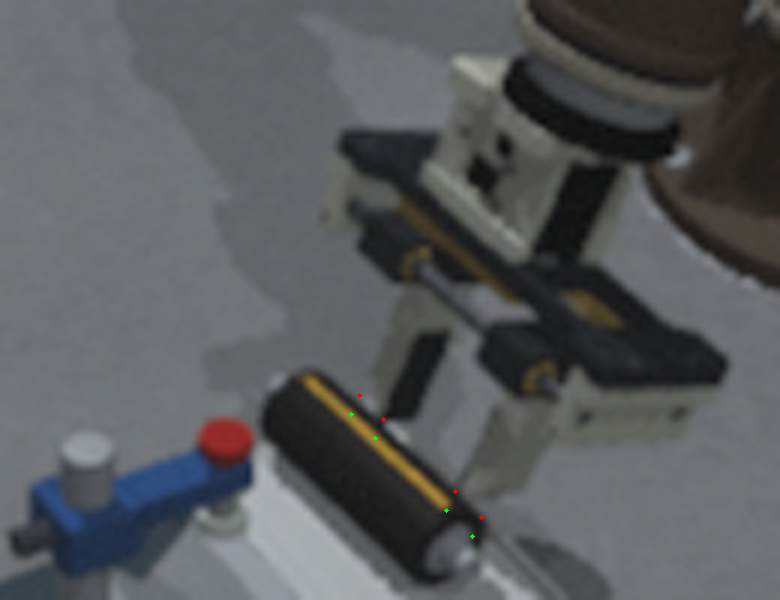

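The tips visibly hang just behind the roller: near finger bottom at (465-515,490), far finger at (375-410,400-418). That is close to the red predictions for the 41 mm correction. I'll lower 7 mm, then advance.

Emit:
jog_arm --moves '[{"fingers": -0.2, "xyz": [0.08, 0, 0.22], "angular": [0, 0, 0]}, {"fingers": -0.2, "xyz": [0.16, 0, 0.44], "angular": [0, 0, 0]}, {"fingers": -0.2, "xyz": [0.24, 0, 0.66], "angular": [0, 0, 0]}, {"fingers": -0.2, "xyz": [0.24, 0, 0.66], "angular": [0, 0, 0]}]'

```text
clock: 7.42
position: [0.4183, 0.0155, 0.038]
ee_rot: [0.416, 2.764, -0.074]
force: [-0.7, -0.2, 0.3]
width: 0.601
```

Emit:
jog_arm --moves '[{"fingers": -0.2, "xyz": [-0.28, 0, 0.1], "angular": [0, 0, 0]}, {"fingers": -0.2, "xyz": [-0.56, 0, 0.2], "angular": [0, 0, 0]}, {"fingers": -0.2, "xyz": [-0.84, 0, 0.3], "angular": [0, 0, 0]}, {"fingers": -0.2, "xyz": [-1.12, 0, 0.4], "angular": [0, 0, 0]}]'

```text
clock: 7.92
position: [0.4301, 0.0119, 0.0383]
ee_rot: [0.417, 2.764, -0.073]
force: [-0.8, 0.3, 0.4]
width: 0.597
```

```bash
python3 - <<'E'
from h import *
st()
c=cam('top');im=imaging.get_image('top'); cv2.imwrite('pics/t3.png',crop(im,205,175,115,120,5))
E
```

```text
t 7.92 L [-110.9  -30.1   38.3] F [-0.9  0.1  0.4] w 0.6
```

Emit:
jog_arm --moves '[{"fingers": -0.2, "xyz": [-0.26, 0, 0.2], "angular": [0, 0, 0]}, {"fingers": -0.2, "xyz": [-0.54, 0, 0.3], "angular": [0, 0, 0]}, {"fingers": -0.2, "xyz": [-0.82, 0, 0.4], "angular": [0, 0, 0]}, {"fingers": -0.2, "xyz": [-1.1, 0, 0.5], "angular": [0, 0, 0]}, {"fingers": -0.2, "xyz": [-1.38, 0, 0.6], "angular": [0, 0, 0]}]'

```text
clock: 8.6
position: [0.4444, 0.0075, 0.0374]
ee_rot: [0.417, 2.764, -0.073]
force: [-0.1, -0.0, 0.2]
width: 0.597
```

```bash
cat > look.py <<'E'
from h import *
import sys
def stripe(n):
    im=imaging.get_image(n); c=cam(n)
    h=cv2.cvtColor(im,cv2.COLOR_RGB2HSV); m=cv2.inRange(h,(15,140,70),(35,255,255))
    u0,v0=proj(toW([-.03,0,.06]),c)[0].astype(int); r=60
    m2=np.zeros_like(m); m2[v0-r:v0+r,u0-r:u0+r]=m[v0-r:v0+r,u0-r:u0+r]
    k,l,s,ce=cv2.connectedComponentsWithStats(m2)
    out=[(s[i,4],s[i,:4].tolist(),(toL(back(ce[i],.085,c))*1e3).round(0).tolist()) for i in range(1,k) if s[i,4]>6]
    print(n,out); return im
st(); im=stripe('top'); cv2.imwrite(sys.argv[1]+'t.png',crop(im,205,175,115,120,5)); im=stripe('scene'); cv2.imwrite(sys.argv[1]+'s.png',crop(im,240,90,130,100,6))
E
python3 look.py pics/a
```

```text
t 8.6 L [-96.  -30.   37.4] F [-0.1 -0.1  0.2] w 0.6
top []
scene [(np.int32(46), [283, 166, 18, 18], [-51.0, -9.0, 85.0])]
```

View pics/as.png

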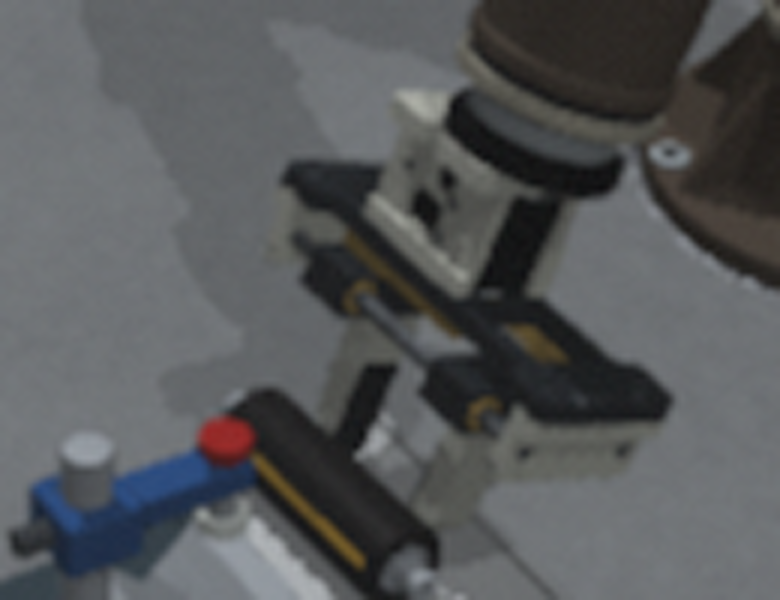

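The roller rolled cleanly: the stripe has turned to the front, and the near end face is at about (405,568). I'll continue towards the vee edge.

Emit:
jog_arm --moves '[{"fingers": -0.2, "xyz": [-0.28, 0, 0.1], "angular": [0, 0, 0]}, {"fingers": -0.2, "xyz": [-0.56, 0, 0.2], "angular": [0, 0, 0]}, {"fingers": -0.2, "xyz": [-0.84, 0, 0.31], "angular": [0, 0, 0]}, {"fingers": -0.2, "xyz": [-1.13, 0, 0.41], "angular": [0, 0, 0]}, {"fingers": -0.2, "xyz": [-1.41, 0, 0.51], "angular": [0, 0, 0]}, {"fingers": -0.2, "xyz": [-1.69, 0, 0.61], "angular": [0, 0, 0]}, {"fingers": -0.2, "xyz": [-1.97, 0, 0.72], "angular": [0, 0, 0]}, {"fingers": -0.2, "xyz": [-2.25, 0, 0.82], "angular": [0, 0, 0]}, {"fingers": -0.2, "xyz": [-2.53, 0, 0.92], "angular": [0, 0, 0]}, {"fingers": -0.2, "xyz": [-2.82, 0, 1.03], "angular": [0, 0, 0]}]'

```text
clock: 9.95
position: [0.4731, -0.0014, 0.0374]
ee_rot: [0.417, 2.764, -0.073]
force: [-0.9, -0.5, -0.3]
width: 0.597
```

```bash
python3 look.py pics/b
```

```text
t 9.95 L [-66.  -30.   37.4] F [-0.7 -0.8 -0.3] w 0.6
top []
scene []
```

Emit:
jog_arm --moves '[{"fingers": -0.2, "xyz": [-0.24, 0, 0.09], "angular": [0, 0, 0]}, {"fingers": -0.2, "xyz": [-0.47, 0, 0.17], "angular": [0, 0, 0]}, {"fingers": -0.2, "xyz": [-0.7, 0, 0.26], "angular": [0, 0, 0]}, {"fingers": -0.2, "xyz": [-0.94, 0, 0.34], "angular": [0, 0, 0]}, {"fingers": -0.2, "xyz": [-1.17, 0, 0.43], "angular": [0, 0, 0]}, {"fingers": -0.2, "xyz": [-1.41, 0, 0.51], "angular": [0, 0, 0]}, {"fingers": -0.2, "xyz": [-1.64, 0, 0.6], "angular": [0, 0, 0]}, {"fingers": -0.2, "xyz": [-1.88, 0, 0.68], "angular": [0, 0, 0]}]'

```text
clock: 11.05
position: [0.4921, -0.0073, 0.0374]
ee_rot: [0.417, 2.764, -0.074]
force: [0.4, 0.1, 0.0]
width: 0.6
```

```bash
python3 look.py pics/c
```

```text
t 11.05 L [-46.  -30.1  37.4] F [0.3 0.2 0. ] w 0.6
top []
scene []
```

View pics/cs.png

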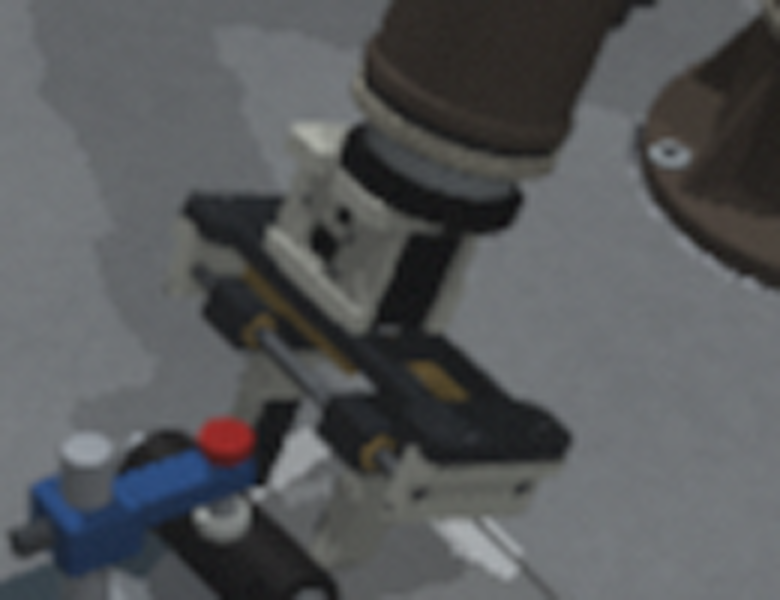

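The roller now appears under the pad, with its near end at (315,595). I'll check numerically whether it is seated rather than viewing more pictures.

```bash
python3 - <<'E'
from h import *
c=cam('scene'); f=lambda L: ((proj(toW(L),c)[0]-[240,90]+.5)*6-.5).round()
for y in (15,25,35): print(y,'seated: rubber end centre',f([0,y/1000,.0543]),'top',f([0,y/1000,.0743]),'| rim',f([-.024,y/1000,.07]),f([-.024,y/1000,.09]))
print('far rubber top seated',f([0,-.085,.0743]),'rim',f([-.024,-.085,.09]))
print('pad',f([0,0,.105]))
E
```

```text
15 seated: rubber end centre [230. 642.] top [232. 606.] | rim [281. 594.] [284. 558.]
25 seated: rubber end centre [243. 657.] top [245. 621.] | rim [295. 609.] [297. 573.]
35 seated: rubber end centre [256. 672.] top [258. 636.] | rim [308. 624.] [311. 588.]
far rubber top seated [110. 466.] rim [159. 420.]
pad [216. 528.]
```

The measured outline matches a roller still at the vee's rim (x ≈ -25), not yet seated. A few more millimetres are needed.

Emit:
jog_arm --moves '[{"fingers": -0.2, "xyz": [-0.14, 0, 0.05], "angular": [0, 0, 0]}, {"fingers": -0.2, "xyz": [-0.28, 0, 0.1], "angular": [0, 0, 0]}, {"fingers": -0.2, "xyz": [-0.42, 0, 0.15], "angular": [0, 0, 0]}, {"fingers": -0.2, "xyz": [-0.56, 0, 0.2], "angular": [0, 0, 0]}, {"fingers": -0.2, "xyz": [-0.7, 0, 0.26], "angular": [0, 0, 0]}, {"fingers": -0.2, "xyz": [-0.85, 0, 0.31], "angular": [0, 0, 0]}, {"fingers": -0.2, "xyz": [-0.85, 0, 0.31], "angular": [0, 0, 0]}, {"fingers": -0.2, "xyz": [-0.85, 0, 0.31], "angular": [0, 0, 0]}, {"fingers": -0.2, "xyz": [-0.85, 0, 0.31], "angular": [0, 0, 0]}]'

```text
clock: 12.28
position: [0.5005, -0.0098, 0.0374]
ee_rot: [0.417, 2.764, -0.073]
force: [0.3, 0.2, 0.5]
width: 0.596
```

```bash
python3 look.py pics/d; python3 - <<'E'
from h import *
a=cv2.imread('pics/cs.png').astype(int);b=cv2.imread('pics/ds.png').astype(int)
c=cam('scene'); f=lambda L: ((proj(toW(L),c)[0]-[240,90]+.5)*6-.5).round()
# brightness along vertical line through far rubber top
for x in (110,135,159): print(x,[int(v) for v in a[400:500:8,x].mean(1)],[int(v) for v in b[400:500:8,x].mean(1)])
E
```

```text
t 12.28 L [-37.2 -30.   37.4] F [0.2 0.3 0.5] w 0.6
top [(np.int32(43), [253, 230, 37, 12], [-16.0, -26.0, 85.0])]
scene []
110 [102, 101, 105, 103, 101, 119, 135, 115, 88, 84, 83, 83, 76] [105, 103, 104, 103, 101, 119, 135, 115, 88, 83, 82, 83, 76]
135 [102, 103, 104, 102, 122, 134, 61, 28, 32, 73, 84, 81, 78] [101, 105, 104, 102, 103, 105, 104, 105, 96, 86, 82, 81, 78]
159 [103, 102, 104, 100, 59, 46, 46, 47, 69, 84, 83, 83, 71] [102, 102, 103, 104, 103, 103, 104, 101, 86, 82, 82, 84, 71]
```

The roller has dropped into the vee: the dark outline at the rim is gone. I'll retreat and lift, then turn for the end push.

Emit:
jog_arm --moves '[{"fingers": -0.2, "xyz": [1.5, 0, -0.55], "angular": [0, 0, 0]}, {"fingers": -0.2, "xyz": [3.3, 0, -1.2], "angular": [0, 0, 0]}, {"fingers": -0.2, "xyz": [3.3, 0, -1.2], "angular": [0, 0, 0]}, {"fingers": 0.2, "xyz": [1.3, 0, -6.8], "angular": [0, 0, 0]}, {"fingers": 0.6, "xyz": [-0.8, 0, -12.5], "angular": [0, 0, 0]}, {"fingers": 1, "xyz": [-2.8, 0, -18], "angular": [0, 0, 0]}, {"fingers": 1, "xyz": [-2.8, 0, -18], "angular": [0, 0, 0]}]'

```text
clock: 13.25
position: [0.4672, 0.0007, 0.2181]
ee_rot: [0.416, 2.764, -0.071]
force: [0.7, -1.3, 0.5]
width: 0.215
```

```bash
python3 -c "
from h import *
st(); rel([0,-.145,.20],[0,1,0]); print(arm.observe()['joints'].round(2))
c=cam('top');im=imaging.get_image('top'); cv2.imwrite('pics/e.png',crop(im,205,175,115,120,5))"
```

```text
t 13.25 L [-72.2 -29.7 218.1] F [ 1.1 -1.1  0.5] w 0.21
xyz cm [ -6.15 -11.54   4.15] ang [0.2757 0.273  1.5542] | world [ 0.502 -0.131  0.2  ]
[ 0.5   0.03 -0.77  2.16  0.32  0.69  0.8 ]
```

Emit:
jog_arm --moves '[{"fingers": 1, "xyz": [-3, -11.5, 1], "angular": [0.276, 0.273, 1.554]}, {"fingers": 1, "xyz": [-6.15, -11.5, 4.15], "angular": [0.276, 0.273, 1.554]}, {"fingers": 1, "xyz": [-6.15, -11.5, 4.15], "angular": [0.276, 0.273, 1.554]}, {"fingers": 1, "xyz": [-6.15, -11.5, 4.15], "angular": [0.276, 0.273, 1.554]}, {"fingers": 1, "xyz": [-6.15, -11.5, 4.15], "angular": [0.276, 0.273, 1.554]}, {"fingers": 1, "xyz": [-6.15, -11.5, 4.15], "angular": [0.276, 0.273, 1.554]}, {"fingers": 1, "xyz": [-6.15, -11.5, 4.15], "angular": [0.276, 0.273, 1.554]}, {"fingers": 1, "xyz": [-6.15, -11.5, 4.15], "angular": [0.276, 0.273, 1.554]}, {"fingers": 1, "xyz": [-6.15, -11.5, 4.15], "angular": [0.276, 0.273, 1.554]}, {"fingers": 1, "xyz": [-6.15, -11.5, 4.15], "angular": [0.276, 0.273, 1.554]}, {"fingers": 1, "xyz": [-6.15, -11.5, 4.15], "angular": [0.276, 0.273, 1.554]}, {"fingers": 1, "xyz": [-6.15, -11.5, 4.15], "angular": [0.276, 0.273, 1.554]}]'

```text
clock: 14.8
position: [0.5016, -0.1304, 0.1982]
ee_rot: [2.526, 1.866, -0.002]
force: [-0.0, -1.4, 0.3]
width: 0.004
```

```bash
python3 - <<'E'
from h import *
st(); rel([0,-.145,.20],[0,1,0]); rel([0,-.135,.02],[0,1,0]);print(arm.observe()['joints'].round(2))
c=cam('wrist'); im=imaging.get_image('wrist')
L=[(0,-.069,.0543),(0,-.10,.0543),(0,.04,.0543),(0,.07,.076),(0,0,.15)]
print((proj([toW(l) for l in L],c)).round())
h=cv2.cvtColor(im,cv2.COLOR_RGB2HSV)
a=im[:230,170:370,::-1]; t=cv2.imread('pics/e.png')
a=cv2.resize(a,None,fx=2.6,fy=2.6,interpolation=cv2.INTER_CUBIC)
o=np.zeros((600,800,3),np.uint8); o[:598,:520]=a[:598]; tt=cv2.resize(t,(280,292)); o[:292,520:]=tt; cv2.imwrite('pics/f.png',o)
E
```

```text
t 14.8 L [  -0.5 -144.8  198.2] F [ 0.4 -1.3  0.3] w 0.0
xyz cm [-0.02  0.05 -0.18] ang [0.0002 0.0017 0.0015] | world [ 0.502 -0.131  0.2  ]
xyz cm [ 1.01  0.05 17.82] ang [0.0002 0.0017 0.0015] | world [ 0.505 -0.121  0.02 ]
[ 0.48  0.31 -0.42  1.81  0.14  1.05 -0.29]
[[257. 110.]
 [257. 139.]
 [258.  -2.]
 [258. -49.]
 [258.   5.]]
```

View pics/f.png

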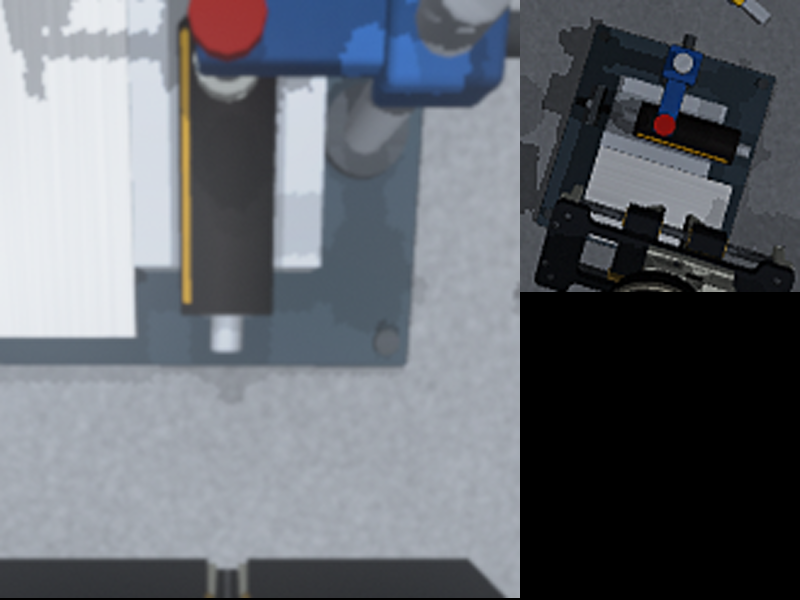

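The roller is seated and parallel in the vee, with its -y shaft end at (226,350), which is y ≈ -95 mm, about 26 mm from home. I'll lower the closed fingers behind that end.

Emit:
jog_arm --moves '[{"fingers": 1, "xyz": [0.5, 0.05, 6], "angular": [0, 0, 0]}, {"fingers": 1, "xyz": [1.0, 0.05, 11], "angular": [0, 0, 0]}, {"fingers": 1, "xyz": [1.5, 0.05, 15], "angular": [0, 0, 0]}, {"fingers": 1, "xyz": [2.0, 0.05, 17.5], "angular": [0, 0, 0]}, {"fingers": 1, "xyz": [2.0, 0.05, 18.2], "angular": [0, 0, 0]}, {"fingers": 1, "xyz": [2.0, 0.05, 18.2], "angular": [0, 0, 0]}, {"fingers": 1, "xyz": [2.0, 0.05, 18.2], "angular": [0, 0, 0]}]'

```text
clock: 15.72
position: [0.5088, -0.1123, 0.0173]
ee_rot: [2.527, 1.862, -0.0]
force: [-0.2, -0.3, 0.1]
width: 0.005
```

```bash
python3 - <<'E'
from h import *
st(); rel([0,-.125,.016],[0,1,0]);rel([0,-.109,.016],[0,1,0]);print(arm.observe()['joints'].round(2),arm.observe()['ft_torque'].round(2))
E
```

```text
t 15.72 L [   1.  -125.4   17.3] F [-0.1 -0.4  0.1] w 0.0
xyz cm [ 0.04 -0.1   0.13] ang [ 0.0019  0.0016 -0.0006] | world [ 0.508 -0.112  0.016]
xyz cm [ 1.64 -0.1   0.13] ang [ 0.0019  0.0016 -0.0006] | world [ 0.513 -0.096  0.016]
[ 0.38  0.54 -0.35  2.    0.3   0.66 -0.47] [-0.05  0.01 -0.01]
```

Emit:
jog_arm --moves '[{"fingers": 1, "xyz": [0.3, -0.1, 0.1], "angular": [0, 0, 0]}, {"fingers": 1, "xyz": [0.6, -0.1, 0.1], "angular": [0, 0, 0]}, {"fingers": 1, "xyz": [0.9, -0.1, 0.1], "angular": [0, 0, 0]}, {"fingers": 1, "xyz": [1.2, -0.1, 0.1], "angular": [0, 0, 0]}, {"fingers": 1, "xyz": [1.5, -0.1, 0.1], "angular": [0, 0, 0]}, {"fingers": 1, "xyz": [1.8, -0.1, 0.1], "angular": [0, 0, 0]}]'

```text
clock: 16.48
position: [0.5124, -0.0942, 0.0151]
ee_rot: [2.528, 1.864, -0.002]
force: [-0.5, 0.5, -0.3]
width: 0.004
```

Emit:
jog_arm --moves '[{"fingers": 1, "xyz": [0.2, 0, 0], "angular": [0, 0, 0]}, {"fingers": 1, "xyz": [0.4, 0, 0], "angular": [0, 0, 0]}]'

```text
clock: 16.73
position: [0.513, -0.0921, 0.0151]
ee_rot: [2.528, 1.862, -0.005]
force: [-2.2, -6.3, 2.2]
width: 0.007
```

Emit:
jog_arm --moves '[{"fingers": 1, "xyz": [0.2, 0, 0], "angular": [0, 0, 0]}, {"fingers": 1, "xyz": [0.4, 0, 0], "angular": [0, 0, 0]}]'

```text
clock: 16.98
position: [0.514, -0.089, 0.0151]
ee_rot: [2.529, 1.86, -0.006]
force: [-1.9, -7.2, 2.4]
width: 0.007
```

```bash
python3 -c "
from h import *
st()"
```

```text
t 16.98 L [  -1.  -101.6   15.1] F [ 0.3 -7.5  2.4] w 0.01
```

Contact made, with a steady sliding force of about 7.4 N. I'll continue to just short of home.

Emit:
jog_arm --moves '[{"fingers": 1, "xyz": [0.2, 0, 0], "angular": [0, 0, 0]}, {"fingers": 1, "xyz": [0.4, 0, 0], "angular": [0, 0, 0]}, {"fingers": 1, "xyz": [0.6, 0, 0], "angular": [0, 0, 0]}, {"fingers": 1, "xyz": [0.8, 0, 0], "angular": [0, 0, 0]}, {"fingers": 1, "xyz": [1.0, 0, 0], "angular": [0, 0, 0]}, {"fingers": 1, "xyz": [1.2, 0, 0], "angular": [0, 0, 0]}, {"fingers": 1, "xyz": [1.4, 0, 0], "angular": [0, 0, 0]}]'

```text
clock: 17.85
position: [0.5181, -0.0759, 0.0151]
ee_rot: [2.529, 1.86, -0.006]
force: [-1.2, -7.1, 4.0]
width: 0.003
```

```bash
python3 -c "
from h import *
st()"
```

```text
t 17.85 L [ -0.9 -87.9  15.1] F [ 1.  -7.2  4. ] w 0.0
```

Emit:
jog_arm --moves '[{"fingers": 1, "xyz": [0.15, 0, 0], "angular": [0, 0, 0]}, {"fingers": 1, "xyz": [0.3, 0, 0], "angular": [0, 0, 0]}]'

```text
clock: 18.1
position: [0.519, -0.0731, 0.0151]
ee_rot: [2.529, 1.86, -0.006]
force: [-2.4, -7.9, 3.8]
width: 0.007
```

```bash
python3 -c "
from h import *
st()"
```

```text
t 18.1 L [ -0.9 -84.9  15.1] F [ 0.  -8.3  3.8] w 0.01
```

Emit:
jog_arm --moves '[{"fingers": 1, "xyz": [0.1, 0, 0], "angular": [0, 0, 0]}, {"fingers": 1, "xyz": [0.2, 0, 0], "angular": [0, 0, 0]}]'

```text
clock: 18.35
position: [0.5195, -0.0712, 0.0151]
ee_rot: [2.529, 1.86, -0.006]
force: [-2.7, -7.9, 4.5]
width: 0.006
```

Emit:
jog_arm --moves '[{"fingers": 1, "xyz": [0.1, 0, 0], "angular": [0, 0, 0]}, {"fingers": 1, "xyz": [0.2, 0, 0], "angular": [0, 0, 0]}]'

```text
clock: 18.6
position: [0.5201, -0.0693, 0.0151]
ee_rot: [2.529, 1.86, -0.006]
force: [-3.4, -7.2, 3.7]
width: 0.002
```

Emit:
jog_arm --moves '[{"fingers": 1, "xyz": [0.05, 0, 0], "angular": [0, 0, 0]}, {"fingers": 1, "xyz": [0.1, 0, 0], "angular": [0, 0, 0]}]'

```text
clock: 18.85
position: [0.5204, -0.0683, 0.0151]
ee_rot: [2.529, 1.86, -0.006]
force: [-2.4, -7.6, 4.2]
width: 0.003
```

Emit:
jog_arm --moves '[{"fingers": 1, "xyz": [0.05, 0, 0], "angular": [0, 0, 0]}, {"fingers": 1, "xyz": [0.1, 0, 0], "angular": [0, 0, 0]}]'

```text
clock: 19.1
position: [0.5208, -0.0674, 0.0151]
ee_rot: [2.529, 1.86, -0.006]
force: [-1.3, -8.1, 4.5]
width: 0.004
```

```bash
python3 -c "
from h import *
st()"
```

```text
t 19.1 L [ -0.9 -79.   15.1] F [ 1.2 -8.1  4.5] w 0.0
```

Emit:
jog_arm --moves '[{"fingers": 1, "xyz": [0.05, 0, 0], "angular": [0, 0, 0]}, {"fingers": 1, "xyz": [0.1, 0, 0], "angular": [0, 0, 0]}]'

```text
clock: 19.35
position: [0.521, -0.0665, 0.0151]
ee_rot: [2.529, 1.86, -0.006]
force: [-3.6, -7.9, 4.1]
width: 0.005
```

Emit:
jog_arm --moves '[{"fingers": 1, "xyz": [0.05, 0, 0], "angular": [0, 0, 0]}, {"fingers": 1, "xyz": [0.1, 0, 0], "angular": [0, 0, 0]}]'

```text
clock: 19.6
position: [0.521, -0.0664, 0.0151]
ee_rot: [2.529, 1.859, -0.008]
force: [-3.7, -11.4, 5.9]
width: 0.003
```

```bash
python3 -c "
from h import *
st()"
```

```text
t 19.6 L [ -1.  -78.   15.1] F [ -0.1 -11.9   5.9] w 0.0
```

The position has stalled at TCP y = -78, as predicted for home, and the force is rising over the 7.8 N sliding friction. I'll build up the stop force in small steps.

Emit:
jog_arm --moves '[{"fingers": 1, "xyz": [0.05, 0, 0], "angular": [0, 0, 0]}, {"fingers": 1, "xyz": [0.1, 0, 0], "angular": [0, 0, 0]}, {"fingers": 1, "xyz": [0.1, 0, 0], "angular": [0, 0, 0]}]'

```text
clock: 19.98
position: [0.521, -0.0664, 0.0151]
ee_rot: [2.53, 1.857, -0.01]
force: [-3.9, -12.9, 6.7]
width: 0.004
```

```bash
python3 -c "
from h import *
st();imaging.get_image('top');st()"
```

```text
t 19.98 L [ -0.9 -78.   15.1] F [  0.1 -13.4   6.7] w 0.0
t 20.02 L [ -1.  -78.   15.1] F [  0.1 -13.8   7.1] w 0.0
```

Emit:
jog_arm --moves '[{"fingers": 1, "xyz": [0.05, 0, 0], "angular": [0, 0, 0]}, {"fingers": 1, "xyz": [0.1, 0, 0], "angular": [0, 0, 0]}, {"fingers": 1, "xyz": [0.15, 0, 0], "angular": [0, 0, 0]}, {"fingers": 1, "xyz": [0.15, 0, 0], "angular": [0, 0, 0]}]'

```text
clock: 20.52
position: [0.5209, -0.0664, 0.015]
ee_rot: [2.53, 1.856, -0.012]
force: [-5.5, -17.0, 8.0]
width: 0.006
```

```bash
python3 -c "
from h import *
st();imaging.get_image('top');st()"
```

```text
t 20.52 L [ -1. -78.  15.] F [ -0.3 -17.9   8. ] w 0.01
t 20.57 L [ -1.  -78.   15.1] F [  0.4 -17.7   9. ] w 0.0
```

Emit:
jog_arm --moves '[{"fingers": 1, "xyz": [0.06, 0, 0], "angular": [0, 0, 0]}, {"fingers": 1, "xyz": [0.06, 0, 0], "angular": [0, 0, 0]}]'

```text
clock: 20.82
position: [0.521, -0.0664, 0.015]
ee_rot: [2.53, 1.855, -0.013]
force: [-5.5, -19.1, 8.7]
width: 0.005
```

```bash
python3 -c "
from h import *
st();imaging.get_image('top');st()"
```

```text
t 20.82 L [ -1. -78.  15.] F [  0.4 -19.9   8.7] w 0.01
t 20.88 L [ -1. -78.  15.] F [  1.  -19.6   8.8] w 0.0
```

The wrist reads 19.8 N, so roughly 12 N is on the stop after 7.8 N of friction. Now I'll back off straight, then lift.

Emit:
jog_arm --moves '[{"fingers": 1, "xyz": [-0.3, 0, 0], "angular": [0, 0, 0]}, {"fingers": 1, "xyz": [-0.6, 0, 0], "angular": [0, 0, 0]}, {"fingers": 1, "xyz": [-1.0, 0, 0], "angular": [0, 0, 0]}, {"fingers": 1, "xyz": [-2.5, 0, 0], "angular": [0, 0, 0]}, {"fingers": 1, "xyz": [-4.5, 0, 0], "angular": [0, 0, 0]}, {"fingers": 1, "xyz": [-5.0, 0, -4], "angular": [0, 0, 0]}, {"fingers": 1, "xyz": [-5.0, 0, -10], "angular": [0, 0, 0]}, {"fingers": 1, "xyz": [-5.0, 0, -16], "angular": [0, 0, 0]}, {"fingers": 1, "xyz": [-5.0, 0, -21], "angular": [0, 0, 0]}, {"fingers": 1, "xyz": [-5.0, 0, -21], "angular": [0, 0, 0]}]'

```text
clock: 22.12
position: [0.5105, -0.1082, 0.2291]
ee_rot: [2.524, 1.859, 0.006]
force: [0.8, -0.4, 0.2]
width: 0.004
```

```bash
python3 - <<'E'
from h import *
st(); rel([-.003,-.001,.20],[-1,0,0])
c=cam('wrist'); im=imaging.get_image('wrist'); cv2.imwrite('pics/g.png',im[:,:,::-1])
# -y shaft end: column profile along projected axis
for y in range(-80,-50,2):
    u=proj(toW([0,y/1000,.0543]),c)[0]; print(y,u.round(1),im[int(round(u[1])),int(round(u[0]))].tolist())
E
```

```text
t 22.12 L [   1.4 -121.   229.1] F [ 0.8 -0.1  0.2] w 0.0
xyz cm [12.   -0.47  2.89] ang [ 0.005   0.0065 -1.5717] | world [0.542 0.008 0.2  ]
-80 [254.7 140.2] [85, 96, 108]
-78 [254.7 138.6] [86, 97, 108]
-76 [254.7 137. ] [85, 96, 107]
-74 [254.7 135.3] [85, 96, 108]
-72 [254.7 133.7] [85, 96, 108]
-70 [254.7 132. ] [94, 104, 116]
-68 [254.7 130.4] [185, 195, 208]
-66 [254.7 128.7] [199, 208, 219]
-64 [254.7 127.1] [202, 211, 221]
-62 [254.7 125.4] [202, 212, 221]
-60 [254.7 123.7] [193, 202, 214]
-58 [254.7 122. ] [183, 192, 204]
-56 [254.6 120.4] [184, 192, 204]
-54 [254.6 118.7] [177, 186, 198]
-52 [254.6 117. ] [84, 85, 90]
```

The -y shaft end reads y ≈ -69 mm, which is home (stop face 71 - 140). Next I'll move over the cap.

Emit:
jog_arm --moves '[{"fingers": 1, "xyz": [12, -0.5, 0], "angular": [0, 0, -1.57]}, {"fingers": 1, "xyz": [12, -0.5, 0], "angular": [0, 0, -1.57]}, {"fingers": 1, "xyz": [12, -0.5, 0], "angular": [0, 0, -1.57]}, {"fingers": 1, "xyz": [12, -0.5, 0], "angular": [0, 0, -1.57]}, {"fingers": 1, "xyz": [12, -0.5, 0], "angular": [0, 0, -1.57]}, {"fingers": 1, "xyz": [12, -0.5, 0], "angular": [0, 0, -1.57]}, {"fingers": 1, "xyz": [12, -0.5, 0], "angular": [0, 0, -1.57]}, {"fingers": 1, "xyz": [12, -0.5, 0], "angular": [0, 0, -1.57]}, {"fingers": 1, "xyz": [12, -0.5, 0], "angular": [0, 0, -1.57]}, {"fingers": 1, "xyz": [12, -0.5, 2.9], "angular": [0, 0, -1.57]}, {"fingers": 1, "xyz": [12, -0.5, 2.9], "angular": [0, 0, -1.57]}, {"fingers": 1, "xyz": [12, -0.5, 2.9], "angular": [0, 0, -1.57]}]'

```text
clock: 23.68
position: [0.5388, 0.0086, 0.1958]
ee_rot: [-0.471, -3.105, 0.002]
force: [-0.4, 0.3, -0.6]
width: 0.008
```

```bash
python3 - <<'E'
from h import *
st(); rel([-.003,-.001,.135],[-1,0,0])
E
```

```text
t 23.68 L [ -6.1  -1.1 195.8] F [-0.4  0.2 -0.6] w 0.01
xyz cm [-0.32  0.02  6.08] ang [-0.0017 -0.0012 -0.0011] | world [0.542 0.008 0.135]
```

Emit:
jog_arm --moves '[{"fingers": 1, "xyz": [-0.3, 0, 2.5], "angular": [0, 0, 0]}, {"fingers": 1, "xyz": [-0.3, 0, 4.5], "angular": [0, 0, 0]}, {"fingers": 1, "xyz": [-0.3, 0, 5.3], "angular": [0, 0, 0]}, {"fingers": 1, "xyz": [-0.3, 0, 5.5], "angular": [0, 0, 0]}, {"fingers": 1, "xyz": [-0.3, 0, 5.7], "angular": [0, 0, 0]}, {"fingers": 1, "xyz": [-0.3, 0, 5.9], "angular": [0, 0, 0]}]'

```text
clock: 24.42
position: [0.5423, 0.0077, 0.1375]
ee_rot: [0.471, 3.105, -0.002]
force: [0.1, -0.3, 0.2]
width: 0.008
```

Emit:
jog_arm --moves '[{"fingers": 1, "xyz": [0, 0, 0.2], "angular": [0, 0, 0]}, {"fingers": 1, "xyz": [0, 0, 0.4], "angular": [0, 0, 0]}]'

```text
clock: 24.68
position: [0.542, 0.0077, 0.133]
ee_rot: [-0.471, -3.106, 0.003]
force: [0.3, -0.7, 0.7]
width: 0.005
```

Emit:
jog_arm --moves '[{"fingers": 1, "xyz": [0, 0, 0.2], "angular": [0, 0, 0]}, {"fingers": 1, "xyz": [0, 0, 0.4], "angular": [0, 0, 0]}]'

```text
clock: 24.92
position: [0.542, 0.0077, 0.1292]
ee_rot: [-0.471, -3.106, 0.003]
force: [-2.6, -0.8, 5.4]
width: 0.005
```

Emit:
jog_arm --moves '[{"fingers": 1, "xyz": [0, 0, 0.2], "angular": [0, 0, 0]}, {"fingers": 1, "xyz": [0, 0, 0.4], "angular": [0, 0, 0]}]'

```text
clock: 25.18
position: [0.542, 0.0077, 0.1253]
ee_rot: [0.471, 3.106, -0.003]
force: [-2.6, -0.6, 6.0]
width: 0.005
```

The cap is moving at about 6 N. I'll continue down, slowing near the expected pad contact at TCP z ≈ 0.097-0.101.

Emit:
jog_arm --moves '[{"fingers": 1, "xyz": [0, 0, 0.2], "angular": [0, 0, 0]}, {"fingers": 1, "xyz": [0, 0, 0.4], "angular": [0, 0, 0]}, {"fingers": 1, "xyz": [0, 0, 0.6], "angular": [0, 0, 0]}, {"fingers": 1, "xyz": [0, 0, 0.8], "angular": [0, 0, 0]}, {"fingers": 1, "xyz": [0, 0, 1.0], "angular": [0, 0, 0]}, {"fingers": 1, "xyz": [0, 0, 1.2], "angular": [0, 0, 0]}, {"fingers": 1, "xyz": [0, 0, 1.4], "angular": [0, 0, 0]}, {"fingers": 1, "xyz": [0, 0, 1.6], "angular": [0, 0, 0]}]'

```text
clock: 26.18
position: [0.542, 0.0077, 0.1093]
ee_rot: [0.471, 3.106, -0.003]
force: [-2.5, -0.3, 5.4]
width: 0.003
```

Emit:
jog_arm --moves '[{"fingers": 1, "xyz": [0, 0, 0.1], "angular": [0, 0, 0]}, {"fingers": 1, "xyz": [0, 0, 0.2], "angular": [0, 0, 0]}, {"fingers": 1, "xyz": [0, 0, 0.3], "angular": [0, 0, 0]}]'

```text
clock: 26.55
position: [0.5419, 0.0076, 0.1063]
ee_rot: [-0.471, -3.106, 0.003]
force: [-1.4, 0.0, 5.9]
width: 0.005
```

Emit:
jog_arm --moves '[{"fingers": 1, "xyz": [0, 0, 0.1], "angular": [0, 0, 0]}, {"fingers": 1, "xyz": [0, 0, 0.2], "angular": [0, 0, 0]}]'

```text
clock: 26.8
position: [0.542, 0.0077, 0.1043]
ee_rot: [0.471, 3.106, -0.003]
force: [-2.0, -1.2, 5.8]
width: 0.002
```

Next steps are 0.5 mm rows, in short calls.

Emit:
jog_arm --moves '[{"fingers": 1, "xyz": [0, 0, 0.07], "angular": [0, 0, 0]}, {"fingers": 1, "xyz": [0, 0, 0.14], "angular": [0, 0, 0]}]'

```text
clock: 27.05
position: [0.542, 0.0077, 0.1029]
ee_rot: [0.471, 3.106, -0.003]
force: [-1.8, -0.1, 5.5]
width: 0.006
```

Emit:
jog_arm --moves '[{"fingers": 1, "xyz": [0, 0, 0.05], "angular": [0, 0, 0]}, {"fingers": 1, "xyz": [0, 0, 0.1], "angular": [0, 0, 0]}]'

```text
clock: 27.3
position: [0.542, 0.0076, 0.1019]
ee_rot: [-0.471, -3.106, 0.003]
force: [-2.6, 0.0, 5.1]
width: 0.005
```

Emit:
jog_arm --moves '[{"fingers": 1, "xyz": [0, 0, 0.05], "angular": [0, 0, 0]}, {"fingers": 1, "xyz": [0, 0, 0.1], "angular": [0, 0, 0]}]'

```text
clock: 27.55
position: [0.542, 0.0077, 0.1009]
ee_rot: [0.471, 3.106, -0.003]
force: [-1.4, -1.1, 7.2]
width: 0.008
```

Emit:
jog_arm --moves '[{"fingers": 1, "xyz": [0, 0, 0.05], "angular": [0, 0, 0]}, {"fingers": 1, "xyz": [0, 0, 0.05], "angular": [0, 0, 0]}]'

```text
clock: 27.8
position: [0.542, 0.0077, 0.1004]
ee_rot: [-0.471, -3.106, 0.003]
force: [-1.4, -0.7, 5.4]
width: 0.002
```

Emit:
jog_arm --moves '[{"fingers": 1, "xyz": [0, 0, 0.05], "angular": [0, 0, 0]}, {"fingers": 1, "xyz": [0, 0, 0.05], "angular": [0, 0, 0]}]'

```text
clock: 28.05
position: [0.542, 0.0077, 0.0999]
ee_rot: [0.471, 3.106, -0.003]
force: [-1.8, -0.0, 4.4]
width: 0.004
```

Emit:
jog_arm --moves '[{"fingers": 1, "xyz": [0, 0, 0.05], "angular": [0, 0, 0]}, {"fingers": 1, "xyz": [0, 0, 0.1], "angular": [0, 0, 0]}]'

```text
clock: 28.3
position: [0.542, 0.0077, 0.0989]
ee_rot: [0.471, 3.106, -0.003]
force: [-1.7, -0.6, 5.8]
width: 0.005
```

Emit:
jog_arm --moves '[{"fingers": 1, "xyz": [0, 0, 0.05], "angular": [0, 0, 0]}, {"fingers": 1, "xyz": [0, 0, 0.08], "angular": [0, 0, 0]}]'

```text
clock: 28.55
position: [0.542, 0.0077, 0.0987]
ee_rot: [0.471, 3.106, -0.003]
force: [-4.9, -1.4, 14.9]
width: 0.004
```

Pad contact is now clear: 14.9 N total and the position has stalled. I'll average a few readings before the last small step.

Emit:
jog_arm --moves '[{"fingers": 1, "xyz": [0, 0, 0.01], "angular": [0, 0, 0]}]'

```text
clock: 28.68
position: [0.542, 0.0077, 0.0987]
ee_rot: [0.471, 3.106, -0.003]
force: [-5.3, -1.4, 14.7]
width: 0.009
```

```bash
python3 -c "
from h import *
for i in range(4): st();imaging.get_image('scene')"
```

```text
t 28.68 L [-2.8 -1.  98.7] F [-4.7 -2.9 14.7] w 0.01
t 28.73 L [-2.8 -1.  98.7] F [-5.  -3.  14.7] w 0.0
t 28.77 L [-2.7 -1.  98.7] F [-5.1 -2.5 14.9] w 0.0
t 28.82 L [-2.8 -1.  98.7] F [-4.2 -3.1 14.1] w 0.01
```

Emit:
jog_arm --moves '[{"fingers": 1, "xyz": [0, 0, 0.02], "angular": [0, 0, 0]}, {"fingers": 1, "xyz": [0, 0, 0.02], "angular": [0, 0, 0]}]'

```text
clock: 29.12
position: [0.542, 0.0077, 0.0987]
ee_rot: [0.471, 3.105, -0.004]
force: [-5.4, -1.3, 16.2]
width: 0.006
```

```bash
python3 -c "
from h import *
for i in range(4): st();imaging.get_image('scene')"
```

```text
t 29.12 L [-2.7 -1.  98.7] F [-4.8 -2.8 16.2] w 0.01
t 29.18 L [-2.8 -1.  98.7] F [-5.8 -2.6 16.5] w 0.01
t 29.23 L [-2.7 -1.  98.7] F [-4.4 -2.8 15.9] w 0.0
t 29.27 L [-2.7 -1.  98.7] F [-4.8 -3.6 16.2] w 0.01
```

Emit:
jog_arm --moves '[{"fingers": 1, "xyz": [0, 0, 0.02], "angular": [0, 0, 0]}, {"fingers": 1, "xyz": [0, 0, 0.02], "angular": [0, 0, 0]}]'

```text
clock: 29.58
position: [0.542, 0.0076, 0.0986]
ee_rot: [0.471, 3.105, -0.004]
force: [-5.9, -1.5, 18.0]
width: 0.008
```

```bash
python3 -c "
from h import *
for i in range(3): st();imaging.get_image('scene')"
```

```text
t 29.57 L [-2.7 -1.  98.6] F [-5.2 -3.1 18. ] w 0.01
t 29.62 L [-2.7 -1.  98.7] F [-6.5 -2.9 19. ] w 0.0
t 29.68 L [-2.7 -1.  98.6] F [-5.  -3.3 18.3] w 0.0
```

The cap force is 18.3 N, leaving about 12 N under the pad. I'll release straight up and clear the scene.

Emit:
jog_arm --moves '[{"fingers": 1, "xyz": [0, 0, -0.3], "angular": [0, 0, 0]}, {"fingers": 1, "xyz": [0, 0, -1.5], "angular": [0, 0, 0]}, {"fingers": 1, "xyz": [0, 0, -6], "angular": [0, 0, 0]}, {"fingers": 1, "xyz": [0, 0, -12], "angular": [0, 0, 0]}, {"fingers": 1, "xyz": [4, 0, -15], "angular": [0, 0, 0]}, {"fingers": 1, "xyz": [10, 0, -15], "angular": [0, 0, 0]}, {"fingers": 1, "xyz": [13, 0, -15], "angular": [0, 0, 0]}, {"fingers": 1, "xyz": [13, 0, -15], "angular": [0, 0, 0]}]'

```text
clock: 30.72
position: [0.4162, 0.047, 0.248]
ee_rot: [0.469, 3.106, -0.006]
force: [1.0, -0.1, 0.3]
width: 0.003
```

```bash
python3 - <<'E'
from h import *
st()
o=np.zeros((600,800,3),np.uint8)
s=imaging.get_image('scene'); t=imaging.get_image('top')
o[:600,:480]=crop(s,215,120,96,120,5); tc=crop(t,160,130,213,160,1.5); o[:tc.shape[0],480:480+tc.shape[1]]=tc[:, :320]
o[250:598,480:800]=crop(t,215,180,92,100,3.48)[:348,:320]
cv2.imwrite('pics/z.png',o)
c=cam('scene'); f=lambda L: ((proj(toW(L),c)[0]-[215,120]+.5)*5).round()
print('expect cap',f([0,0,.1203]),'pad',f([0,0,.0743]),'stop face top',f([-.022,.071,.076]),f([.022,.071,.076]),'+y rubber end top',f([0,.056,.0743]),'-y rubber top',f([0,-.054,.0743]))
E
```

```text
t 30.73 L [-134.5   -0.6  248. ] F [1.  0.2 0.3] w 0.0
expect cap [306. 267.] pad [303. 337.] stop face top [420. 409.] [341. 441.] +y rubber end top [364. 408.] -y rubber top [247. 273.]
```

View pics/z.png

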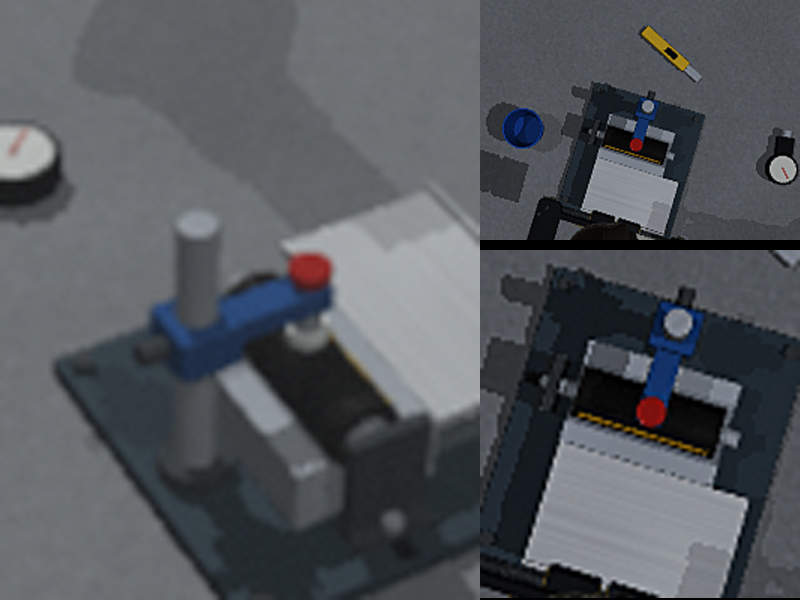

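The final picture shows the cap at (310,268) against the expected (306,267), the pad on the roller at (305,335), and the roller's end at the stop plate. The cup, gauge and knife are where they were. Handing in.

```bash
python3 -c "
from h import *
job.sign_off(); st()"
```

```text
the job is handed in; nothing more can be done
the job is handed in; nothing more can be done
```

The roller is in the vee with its shaft end home against the stop, and the hold-down pad is pressed onto it. I handed the job in at about 31 s.

- **Rolling:** I rolled it off the shelf with light, low pushes from two tilted fingers and never gripped or lifted it. It dropped into the vee and settled parallel to it.
- **Sliding home:** Sliding took about 7–8 N, and the roller stopped moving where the stop was expected. I held 19.8 N at the wrist, which leaves about 12 N on the stop. The wrist camera then put the shaft end at y ≈ -69 mm, matching home for a stop face at 71 mm.
- **Pressing:** The cap moved down at about 5.6 N. I pressed to about 18.3 N (one reading of 19.0 N), which leaves about 12–13 N under the pad, then let go straight up.
- **Last checks:** In the final picture the cap is within about 1 px of where it should be with the pad on the seated roller, and the roller is at the stop. The cup, gauge and knife look undisturbed. The wrist force was back to about zero, with the arm clear.

**Fingertip offset:** the fingertips were not where the description says. Both the pictures and a contact-free probe put them about 41 mm short of the stated 17 mm ahead of the TCP, so I worked with that correction. Contact with the shaft end and the cap came where it predicted.

**Limits of the figures:** the stop and pad forces are wrist readings minus the friction measured while moving. While I pushed on the stop, the fingers also pressed the roller down with up to 9 N. That may have raised the friction, so the true stop force could be a few newtons under 12 N. I also did not re-measure the shaft end to the millimetre after pressing; the last picture only shows it still at the stop.

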